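Count three axle nuts into the tray's trough and shut the cover

ROBOT

A 6-joint arm with a two-finger parallel gripper is mounted at the origin on a cart in front of the work surface, level with it; the furniture and walls round the work are solid. World frame = base frame: x ahead of the robot, y to its left, z up, the work surface at z = 0. Lengths are in m, angles in degrees, forces in N, time in s.
With the tool pointing down it reaches from about 0.4 to 0.925 m from the base axis. Payload 3.4 kg.
Tool frame: the origin (TCP) lies midway between the tips of the shut fingers; the grasp point (between the pads) lies 19 mm behind it; z points along the fingers, y is the line along which they close (so a half turn about z gives the same grasp; the last joint's range is limited). The gripper opens to 85 mm and grips with 20 to 120 N. Pads are 22 mm wide; open, the fingers measure 114 mm over their backs; the gripper's body (76 mm by 85 mm) begins 54 mm behind the grasp point. The pads swing forward as they close: fully open they stand 13 mm farther back than shut.
Start: joints at [-69.643, 17.578, 86.31, -0, 76.112, -4.211], TCP at [0.239, -0.523, 0.231] pointing down, gripper open.
Joint ranges: [-179.03, 179.03], [-60, 130.46], [8.19, 133.38], [-81.62, 261.62], [5.75, 156.47], [-153.77, 153.77]. Speed limits (degrees/s): [147.25, 147.25, 180, 180, 180, 180].

INTERFACE

Orientations are given as [roll, pitch, yaw] about the fixed x, y, z axes, in that order (R = Rz(yaw) Ry(pitch) Rx(roll)).
In Python, from bench import arm gives the robot as it stands.
- The arm moves only by the tool step_arm, never from a script. Its argument "steps" is a list that holds one entry, the list of rows, each a list of 7 numbers: the shift along the world's x, y, z in m, then the turn, a rotation vector about the world's x, y, z in rad, then the finger opening in m, from 0 to 0.0854. In form: [[[dx, dy, dz, ax, ay, az, hand], ...]]. A call has 1 to 10 rows; each row shifts and turns the commanded pose from where the row before left it; what a row does not reach is not made up. A row lasts 1/8 s, in which the tool goes at most 62.5 mm and 10.7 degrees, less where a joint would pass 70% of its speed; a pose out of reach is approached as far as the arm can. A call is refused whole if a number of a shift passes 0.0625 or a number of a turn 0.188, either way. A call with a gripper value outside its range is refused whole. The fingers move at their own pace and stop on an object; the grip force is fixed at half the most. Time passes only in rows, so rows that do not move let the fingers close. It gives the time, the measured TCP pose, the force, the opening and the grip force at its end, in the units of the state.
- arm.sense(): the state, without advancing time (a new reading comes with each control period).
- arm.snapshot(name): name is "side" or "top"; returns a dict with "frame" (420x560x3 uint8, blue, green, red), "fx", "fy", "cx", "cy" (pixels), "extrinsics" (4x4, takes a point from world to camera coordinates). Camera axes: x right, y down, z forward; pixel columns grow to the right and rows downward; lengths in m; the calibration is good to about 2 mm. A picture is of the moment at which its call begins. There is no depth.
- arm.finish_job(): hands the job in; it is judged then, once.
The state is a dict: "time": time; "joint_positions": joint angles; "qd": joint speeds; "tau": joint torques, N m; "tcp_pos": TCP position; "ee_rot": TCP orientation; "force": force on the tool from outside, world axes, zero at the start; "wrist_torque": the same for the moment, N m; "width": finger opening in m; "finger_force": force on a finger pad.
Only numpy, scipy, OpenCV 4.12 (cv2) and the standard library are available. Lean on these libraries where they do the work, as an engineer would, in place of code of your own. Each camera call takes 0.05 s, during which the arm holds its last target. There are 200 camera calls.

TASK

Count out the axle nuts on the counting tray: sweep all three hexagon nuts across the deck with the fingers so that they drop into the trough along its side, only pushing them, never picking anything up, and leave the two round spacers standing where they are. Then push the trough's hinged cover over and press it fully shut, so that the nuts cannot spill when the rest is tipped back. Disturb nothing else on the bench.

Things in the scene. Friction and masses are not known exactly. Their poses are not given: they have to be found in the camera images.
- tray: Blue-painted sheet-metal counting tray, 235 x 231 mm, fixed to the bench; its place and turn vary. Origin: centre of its underside, on the bench top. z up; x runs along the trough (roughly away from the robot); +y points to the trough side (roughly to the robot's left). The flat deck, 44 mm above the origin, spans x -115..115, y -115..60 mm; a rim 8 mm above it, 2.5 mm thick, runs along its -y, -x and +x sides.
- deck_edge (a point): Middle of the deck's open edge toward the trough, at (0, 60, 44) mm in the tray's frame, same axes. The edge is straight along the tray's x, has no rim, and drops straight into the trough. Nuts and spacers stand on the deck in five lanes about 42 mm apart along the tray's x, in any order, one thing to a lane, so the way from each nut straight to the trough (tray +y) is free.
- trough (a point): Centre of the trough's floor, at (0, 85, 6) mm in the tray's frame, same axes. The trough is open at the top, runs the tray's whole length (x -115..115 mm), is 50 mm wide (tray y 60..110 mm) and 38 mm deep below the deck, with vertical sides; its near end wall is a low pouring lip.
- cover (a joint): Hinge of the trough's steel cover, rad: 0 = shut flat over the trough; 1.57 = upright; starts at 1.7 to 1.95, leaning outward from the deck. Its axis runs along the tray's x at tray y = 115.5, z = 44.5 mm, on the trough's outer side. The hinge is stiff (0.07 N m, 1 to 2 N at the free edge): the cover stays at any angle and must be pushed all the way down.
- cover_edge (a point): Middle of the cover's free edge (a rolled bead 5.6 mm thick), 62 mm from the hinge axis. The cover is a 2.5 mm sheet, 235 mm long along the tray's x. Shut, this point lies at tray (0, 53.5, 46) mm, just lapping over the deck.
- nut_0: Steel hexagon axle nut, 27 mm across flats, 31 mm across corners, 15 mm high, about 45 g, lying flat on the deck. Origin: its centre, 7.5 mm above the deck; z along its bore.
- nut_1: The second, identical hexagon nut.
- nut_2: The third, identical hexagon nut.
- spacer_0: Steel top-hat wheel spacer, round, standing on the deck: foot flange 34 mm diameter and 6.5 mm high, tube 27 mm diameter, 30 mm high in all, about 70 g. Origin: centre of its underside, z up. To be left standing where it is.
- spacer_1: The second, identical spacer. To be left standing where it is.
- mallet: Mallet with a wooden handle, 284 x 102 x 43 mm, lying beyond the tray. Bystander; origin at the centre of its underside.
- tape_measure: Yellow tape measure, 31 x 79 x 61 mm, left of the tray. Bystander; origin at the centre of its underside.
- marker_0: White marker pen, 18 x 136 x 18 mm, lying between tray and robot, about 155 mm from the tray's centre. Bystander; origin at the centre of its underside.

How it is judged (in metres and radians):
On the way:
1. all three nuts lie in the trough while its cover is still open (y of nut_0 in the frame of tray between 0.06 and 0.112 m and x of nut_0 in the frame of tray between -0.115 and 0.115 m and z of each of nut_0, nut_1, nut_2 in the frame of tray below 0.038 m and y of nut_1 in the frame of tray between 0.06 and 0.112 m and x of nut_1 in the frame of tray between -0.115 and 0.115 m and y of nut_2 in the frame of tray between 0.06 and 0.112 m and x of nut_2 in the frame of tray between -0.115 and 0.115 m and value of joint cover above 0.5 rad), for 0.2 s.
At the end, for the whole second after the job is handed in: All three nuts lie in the trough (centres within its walls and at least 6 mm below the deck), at rest; the cover is shut to within 0.06 rad; both spacers stand upright on the deck within 25 mm of where they began (y of nut_0 in the frame of tray between 0.06 and 0.112 m and x of nut_0 in the frame of tray between -0.115 and 0.115 m and z of each of nut_0, nut_1, nut_2 in the frame of tray below 0.038 m and y of nut_1 in the frame of tray between 0.06 and 0.112 m and x of nut_1 in the frame of tray between -0.115 and 0.115 m and y of nut_2 in the frame of tray between 0.06 and 0.112 m and x of nut_2 in the frame of tray between -0.115 and 0.115 m and value of joint cover below 0.06 rad and angle between each of spacer_0, spacer_1's own z axis and vertical below 0.1 rad and distance of each of spacer_0, spacer_1 from where it was at the start of the episode below 0.025 m and linear speed of each of nut_0, nut_1, nut_2 below 0.02 m/s); the robot touches nothing.
It fails at once if a nut is lifted (its centre more than 28 mm above the deck) (z of any of nut_0, nut_1, nut_2 in the frame of tray above 0.072 m).
It fails at once if a spacer is tipped or lifted, or moved more than 25 mm (angle between any of spacer_0, spacer_1's own z axis and vertical above 0.5 rad or distance of any of spacer_0, spacer_1 from where it was at the start of the episode above 0.025 m).
It fails at once if a bystander (mallet, tape measure, marker) is moved more than 30 mm (distance of any of mallet, tape_measure, marker_0 from where it was at the start of the episode above 0.03 m).
It also fails if it takes over 54 s, if anything falls off the work surface, if the arm or the gripper's body presses on something with over 40 N, if the wrist force passes 120 N, or if a joint passes its speed limit or range.

## Working session

There is one attempt and no reset: what is moved stays moved. The work goes in short steps, Python scripts to look and compute and a tool call to move; the robot and the scene stay as the last step left them, time stands still between calls to the robot, and variables do not carry over. Pictures are saved under pics/ and viewed, at most 13 in all, crops included, and the job is handed in when it is done.

Besides the shell and the picture viewer there is one more tool, called by a JSON object that holds its "api" and its "payload", one argument or row to a line. step_arm: Moves the arm, as the interface text tells. Its arguments: {"type":"object","properties":{"steps":{"type":"array"}},"required":["steps"]}

```bash
ls; mkdir -p pics; python3 - <<'E'
from bench import arm
import cv2,numpy as np
for n in("top","side"):
    s=arm.snapshot(n); cv2.imwrite(f"pics/{n}0.png",s["frame"]); np.savez(f"{n}0.npz",**s)
    print(n,s["fx"],s["cx"],s["cy"],np.round(s["extrinsics"],3).tolist())
print(arm.sense())
E
```

```text
pics
top 442.89818503032336 276.0128067178329 214.55173223709272 [[0.006, -1.0, -0.006, 0.334], [-0.997, -0.006, -0.072, 0.556], [0.072, 0.006, -0.997, 1.078], [0.0, 0.0, 0.0, 1.0]]
side 509.2161519873659 282.1690060837391 209.97372806161766 [[1.0, 0.025, -0.003, -0.54], [0.009, -0.452, -0.892, 0.217], [-0.024, 0.892, -0.452, 0.854], [0.0, 0.0, 0.0, 1.0]]
{'time': 0.1, 'joint_positions': array([-6.96428244e+01,  1.76177023e+01,  8.63767299e+01,  2.46285861e-04,
        7.61126863e+01, -4.21125521e+00]), 'qd': array([ 0.09796757, -0.06770743, -0.35112105,  0.02772193,  0.08290161,
        0.07105021]), 'tau': array([-8.03394505e-04, -4.58530211e+01, -2.52608907e+01, -9.08185621e-05,
        5.59942171e-03, -2.31502293e-05]), 'tcp_pos': array([ 0.23882854, -0.52234908,  0.23047375]), 'ee_rot': array([-1.79893188e+02, -8.10447541e-03,  2.45683639e+01]), 'force': array([-0.61464942, -0.14573002, -0.64936633]), 'wrist_torque': array([ 0.02950609, -0.0261472 ,  0.01060277]), 'finger_force': 0.0, 'width': 0.08559193499336679}
```

View pics/top0.png

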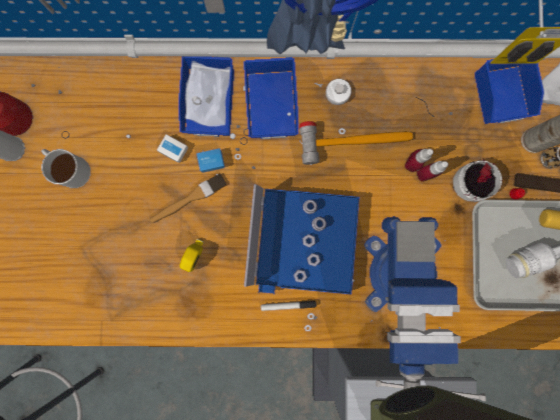

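View pics/side0.png

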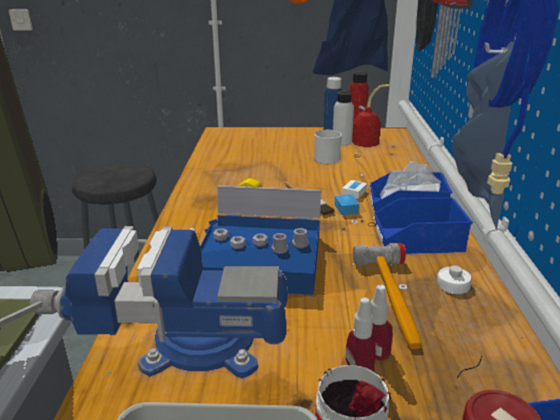

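The top view shows the tray at columns 250–358 and rows 185–293, with five items at (311,206), (319,223), (309,240), (314,260) and (302,275). In the side view the two far items, at (280,242) and (300,237), are tall spacers and the three near ones are nuts. The cover stands upright on the left. A vise stands right of the tray.

```bash
python3 - <<'E'
import cv2,numpy as np
t=cv2.imread("pics/top0.png")[175:305,235:385];s=cv2.imread("pics/side0.png")[170:310,190:340]
cv2.imwrite("pics/c1.png",cv2.resize(t,None,fx=4.5,fy=4.5,interpolation=cv2.INTER_CUBIC))
cv2.imwrite("pics/c2.png",cv2.resize(s,None,fx=4,fy=4,interpolation=cv2.INTER_CUBIC))
E
```

```text
(no output)
```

View pics/c1.png

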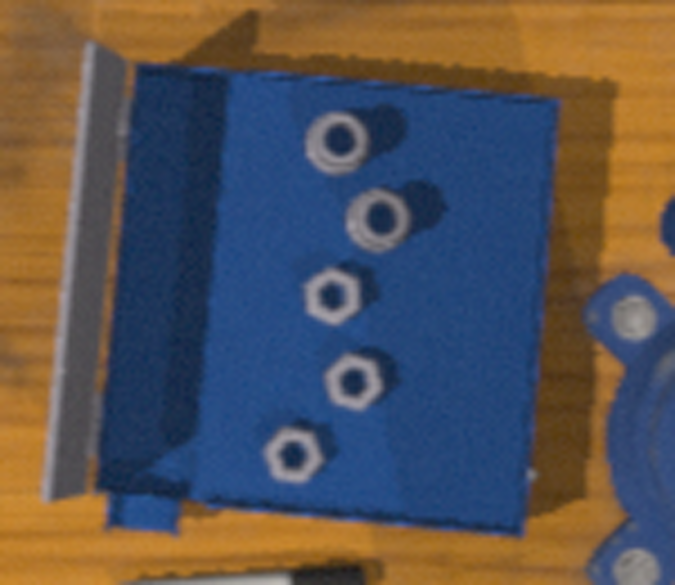

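View pics/c2.png

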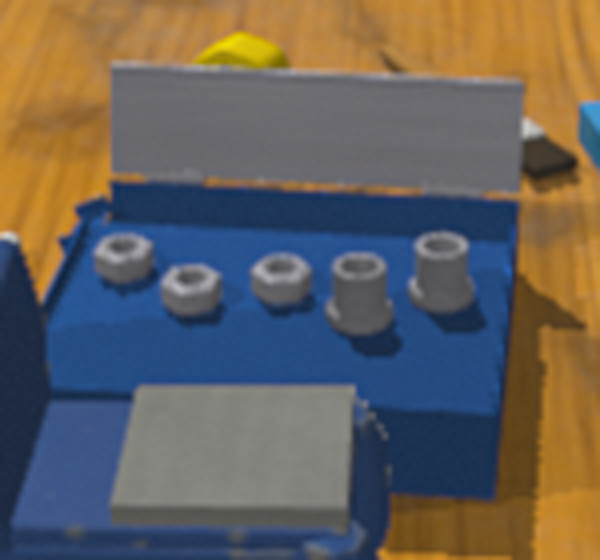

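```bash
cat > h.py <<'E'
import numpy as np
C={n:np.load(f"{n}0.npz") for n in("top","side")}
def ray(n,u,v):
    c=C[n];E=c["extrinsics"];R=E[:3,:3]
    return -R.T@E[:3,3], R.T@np.array([(u-c["cx"])/c["fx"],(v-c["cy"])/c["fy"],1])
def onz(n,u,v,z):
    o,d=ray(n,u,v);return o+d*(z-o[2])/d[2]
def tri(a,b):
    o1,d1=ray("top",*a);o2,d2=ray("side",*b)
    k=np.linalg.lstsq(np.c_[d1,-d2],o2-o1,rcond=None)[0]
    p,q=o1+k[0]*d1,o2+k[1]*d2
    return (p+q)/2,np.linalg.norm(p-q)
ct=lambda u,v:((u+.5)/4.5-.5+235,(v+.5)/4.5-.5+175)
cs=lambda u,v:((u+.5)/4-.5+190,(v+.5)/4-.5+170)
E
python3 - <<'E'
from h import *
np.set_printoptions(precision=4,suppress=True)
P={k:onz("top",*ct(*uv),z) for k,(uv,z) in dict(rimFR=((558,100),.052),rimNR=((524,533),.052),edgeF=((228,72),.046),edgeN=((192,497),.046),outF=((135,65),.044),outN=((99,490),.044)).items()}
for k,p in P.items():print(k,p)
x=P["rimFR"]-P["rimNR"];x2=P["outF"]-P["outN"];x3=P["edgeF"]-P["edgeN"]
for v in(x,x2,x3):print(np.degrees(np.arctan2(v[1],v[0])),np.linalg.norm(v[:2]))
y=P["outF"]-P["rimFR"];print("y",np.degrees(np.arctan2(y[1],y[0])),np.linalg.norm(y))
y=P["outN"]-P["rimNR"];print("y",np.degrees(np.arctan2(y[1],y[0])),np.linalg.norm(y))
a=np.mean([np.arctan2(v[1],v[0]) for v in(x,x2,x3)])
X=np.array([np.cos(a),np.sin(a)]);Y=np.array([-X[1],X[0]])
r=(P["rimFR"]+P["rimNR"])[:2]/2;e=(P["edgeF"]+P["edgeN"])[:2]/2;o=(P["outF"]+P["outN"])[:2]/2
print("widths",(e-r)@Y,(o-r)@Y)
for c in (r+.115*Y,e-.06*Y,o-.1155*Y): print("centre",c)
c0=(r+.115*Y+e-.06*Y+o-.1155*Y)/3;print("c0",c0,np.degrees(a))
for n,uv,z in(("n0",(295,454),.059),("n1",(355,381),.059),("n2",(333,295),.059),("s1",(379,217),.074),("s0",(338,141),.074)):
    p=onz("top",*ct(*uv),z);d=p[:2]-c0;print(n,p[:2],"tray",d@X,d@Y)
for n,t,s in(("cover far",ct(90,43),cs(522,82)),("cover near",ct(45,498),cs(112,64)),("anvilfar",(398,222),cs(355,385)),("anvil near",(398,260),cs(138,385)),("jawtop",(390,282),(100,232))):
    p,g=tri(t,s);d=p[:2]-c0;print(n,p,g,"tray",d@X,d@Y)
E
```

```text
rimFR [0.5956 0.1377 0.052 ]
rimNR [0.3654 0.1573 0.052 ]
edgeF [0.6106 0.3148 0.046 ]
edgeN [0.3826 0.3329 0.046 ]
outF [0.6144 0.3653 0.044 ]
outN [0.3858 0.3826 0.044 ]
-4.864994512023573 0.2310755921675566
-4.3447836280439605 0.22926550029606885
-4.53613788856501 0.22872236970905646
y 85.29887963029398 0.22843724346304714
y 84.83953600010278 0.22635904203663468
widths 0.17707994210642156 0.22725136190556006
centre [0.4897 0.2622]
centre [0.4918 0.2641]
centre [0.4908 0.2588]
c0 [0.4908 0.2617] -4.581972009544182
n0 [0.4065 0.2788] tray -0.08536345720494143 0.010291998810872914
n1 [0.445  0.2472] tray -0.044470565560440656 -0.018125344855482922
n2 [0.4903 0.2588] tray -0.0002615615681135441 -0.002884924820590754
s1 [0.531  0.2358] tray 0.04216775140133269 -0.022592829930140158
s0 [0.5708 0.2573] tray 0.08016919154914424 0.0020190445362857756
cover far [0.6167 0.3865 0.103 ] 0.002318883685703482 tray 0.11559638226804222 0.13446005072503836
cover near [0.3848 0.4068 0.1028] 0.0033133537094452003 tray -0.11723450198430951 0.1361474791446769
anvilfar [0.5323 0.0602 0.1139] 0.0009199265076116803 tray 0.05745036054226748 -0.19750234516183324
anvil near [0.4443 0.0607 0.1124] 0.0036279058350495792 tray -0.030272314815299687 -0.20403113569363815
jawtop [0.3271 0.0663 0.1741] 0.1576556258594407 tray -0.1475767361110316 -0.2078234929294136
```

{"api": "step_arm", "payload": {
  "steps": [
    [[0.05, 0.03, 0.012, 0, 0, -0.127, 0], [0.05, 0.03, 0.012, 0, 0, -0.127, 0], [0.05, 0.03, 0.012, 0, 0, -0.127, 0], [0.05, 0.03, 0.012, 0, 0, -0.127, 0], [0.01, 0.055, 0, 0, 0, 0, 0], [0.01, 0.055, 0, 0, 0, 0, 0], [0.01, 0.055, 0, 0, 0, 0, 0], [0.01, 0.055, 0, 0, 0, 0, 0], [0.01, 0.055, 0, 0, 0, 0, 0], [0.01, 0.055, 0, 0, 0, 0, 0]]
  ]
}}

```text
time: 1.35
tcp_pos: [0.4989, -0.0711, 0.279]
ee_rot: [-180.0, 0.0, -4.5]
force: [1.2, -0.5, 1.0]
width: -0.0
finger_force: 0.0
```

{"api": "step_arm", "payload": {
  "steps": [
    [[-0.002, 0.0485, 0, 0, 0, 0, 0], [-0.002, 0.0485, 0, 0, 0, 0, 0], [-0.002, 0.0485, 0, 0, 0, 0, 0], [-0.002, 0.0485, 0, 0, 0, 0, 0], [-0.002, 0.0485, 0, 0, 0, 0, 0], [-0.002, 0.0485, 0, 0, 0, 0, 0], [0, 0, -0.06, 0, 0, 0, 0], [0, 0, -0.06, 0, 0, 0, 0], [0, 0, -0.04, 0, 0, 0, 0], [0, 0, -0.03, 0, 0, 0, 0]]
  ]
}}

```text
time: 2.6
tcp_pos: [0.4856, 0.2177, 0.0869]
ee_rot: [179.9, 0.2, -4.5]
force: [0.3, 0.4, -0.1]
width: -0.0003
finger_force: 0.0
```

```bash
python3 - <<'E'
from bench import arm
import cv2,numpy as np
s=arm.snapshot("side")["frame"][120:310,190:380];t=arm.snapshot("top")["frame"][150:340,220:410]
f=lambda i:cv2.resize(i,(400,400),interpolation=cv2.INTER_CUBIC)
cv2.imwrite("pics/d1.png",np.hstack([f(t),f(s)]))
E
```

```text
(no output)
```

View pics/d1.png

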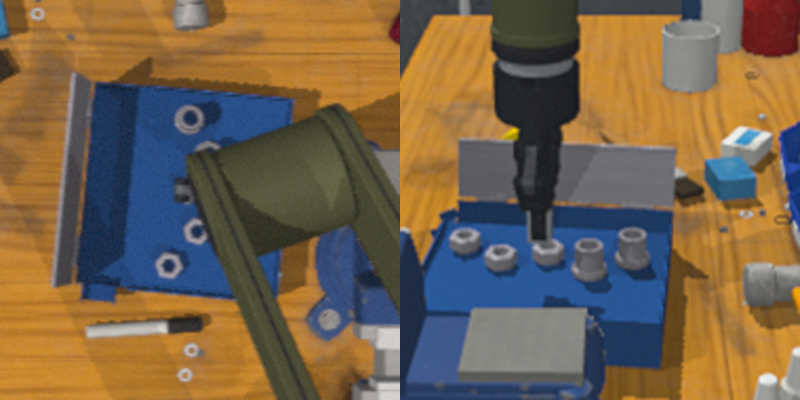

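The view shows the shut fingers behind nut_2: side view, fingertip at (540,235) and nut at (548,252). They are in its lane, so I'll descend and push.

{"api": "step_arm", "payload": {
  "steps": [
    [[0.001, 0, -0.025, 0, 0, 0, 0], [0, 0, -0.014, 0, 0, 0, 0], [0, 0, 0, 0, 0, 0, 0], [0.001, 0.01, 0, 0, 0, 0, 0], [0.001, 0.01, 0, 0, 0, 0, 0], [0.001, 0.01, 0, 0, 0, 0, 0], [0.001, 0.01, 0, 0, 0, 0, 0]]
  ]
}}

```text
time: 3.58
tcp_pos: [0.4923, 0.2586, 0.0509]
ee_rot: [180.0, -0.0, -4.5]
force: [-0.4, -3.8, 5.5]
width: -0.0001
finger_force: 2.6
```

```bash
python3 - <<'E'
from bench import arm
import cv2,numpy as np
s=arm.snapshot("side")["frame"][170:310,200:340];t=arm.snapshot("top")["frame"][175:305,235:365]
f=lambda i:cv2.resize(i,(400,400),interpolation=cv2.INTER_CUBIC)
cv2.imwrite("pics/d2.png",np.hstack([f(t),f(s)]))
E
```

```text
(no output)
```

View pics/d2.png

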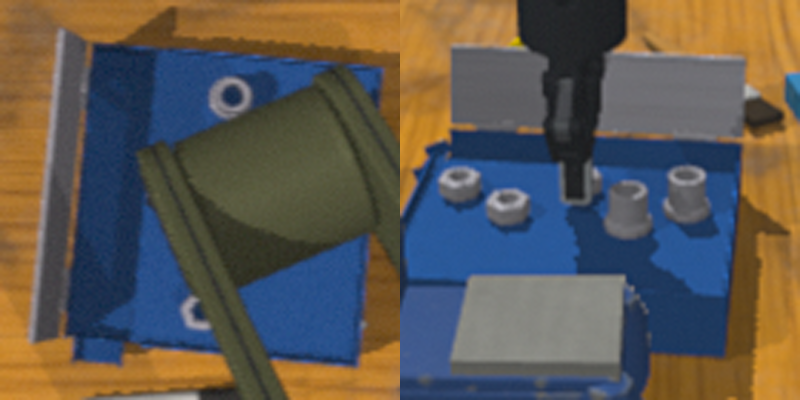

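The nut sits ahead of the finger, with its right edge visible at (600,182). It is centred within about 2 mm, so I'll continue.

{"api": "step_arm", "payload": {
  "steps": [
    [[0.001, 0.01, 0, 0, 0, 0, 0], [0.001, 0.01, 0, 0, 0, 0, 0], [0.001, 0.01, 0, 0, 0, 0, 0], [0.001, 0.01, 0, 0, 0, 0, 0], [0.001, 0.01, 0, 0, 0, 0, 0], [0.001, 0.01, 0, 0, 0, 0, 0], [0, 0.002, 0, 0, 0, 0, 0], [0, -0.005, 0.02, 0, 0, 0, 0], [0, -0.02, 0.04, 0, 0, 0, 0]]
  ]
}}

```text
time: 4.8
tcp_pos: [0.4965, 0.2951, 0.1088]
ee_rot: [179.9, 0.2, -4.5]
force: [0.3, 0.8, 1.0]
width: -0.0
finger_force: 0.0
```

{"api": "step_arm", "payload": {
  "steps": [
    [[-0.0275, -0.0425, 0, 0, 0, 0, 0], [-0.0275, -0.0425, 0, 0, 0, 0, 0], [0, 0, 0, 0, 0, 0, 0]]
  ]
}}

```text
time: 5.18
tcp_pos: [0.4388, 0.2071, 0.1097]
ee_rot: [179.9, 0.3, -4.7]
force: [0.5, 1.1, -0.7]
width: -0.0001
finger_force: 0.0
```

```bash
python3 - <<'E'
from bench import arm
import cv2,numpy as np
print(arm.sense()["tcp_pos"])
s=arm.snapshot("side")["frame"][170:310,200:340];t=arm.snapshot("top")["frame"][175:305,235:365]
f=lambda i:cv2.resize(i,(400,400),interpolation=cv2.INTER_CUBIC)
cv2.imwrite("pics/d3.png",np.hstack([f(t),f(s)]))
E
```

```text
[0.43876729 0.2070993  0.10967994]
```

View pics/d3.png

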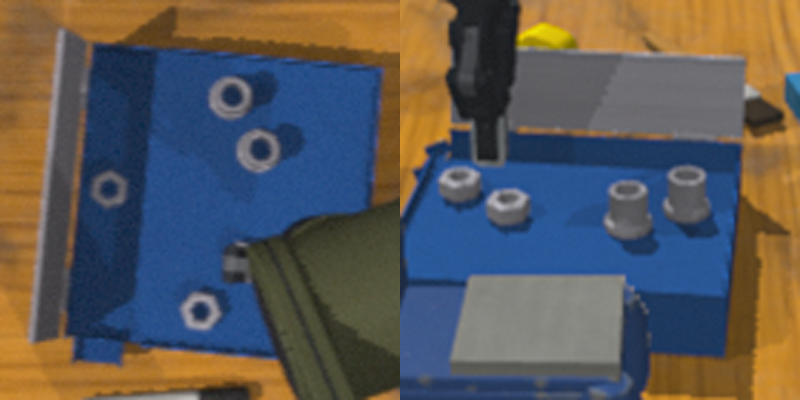

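nut_2 lies flat in the trough at (109,190) and the spacers are unmoved. The fingers stand about 3 mm short in x behind nut_1, so I'll correct that and push.

{"api": "step_arm", "payload": {
  "steps": [
    [[0.0035, 0, -0.03, 0, 0, 0, 0], [0, 0, -0.025, 0, 0, 0, 0], [0, 0, -0.004, 0, 0, 0, 0], [0.001, 0.012, 0, 0, 0, 0, 0], [0.001, 0.012, 0, 0, 0, 0, 0], [0.001, 0.012, 0, 0, 0, 0, 0], [0.001, 0.012, 0, 0, 0, 0, 0], [0.001, 0.012, 0, 0, 0, 0, 0], [0.001, 0.012, 0, 0, 0, 0, 0]]
  ]
}}

```text
time: 6.4
tcp_pos: [0.4528, 0.2823, 0.0521]
ee_rot: [180.0, -0.1, -4.5]
force: [0.1, -5.0, 6.0]
width: 0.0002
finger_force: 3.2
```

{"api": "step_arm", "payload": {
  "steps": [
    [[0.001, 0.011, 0, 0, 0, 0, 0], [0.001, 0.011, 0, 0, 0, 0, 0], [0.001, 0.011, 0, 0, 0, 0, 0], [0.001, 0.011, 0, 0, 0, 0, 0], [0, 0, 0, 0, 0, 0, 0], [0, -0.005, 0.02, 0, 0, 0, 0], [-0.015, -0.03, 0.04, 0, 0, 0, 0], [-0.0245, -0.047, 0, 0, 0, 0, 0], [0, 0, 0, 0, 0, 0, 0]]
  ]
}}

```text
time: 7.52
tcp_pos: [0.413, 0.2408, 0.111]
ee_rot: [179.8, 0.3, -4.6]
force: [0.1, 0.1, 0.3]
width: 0.0003
finger_force: 0.0
```

```bash
cat >> h.py <<'E'
import cv2
c0=np.array([.4908,.262]);a=np.radians(-4.6);X=np.array([np.cos(a),np.sin(a)]);Y=np.array([-X[1],X[0]])
def tray(p): d=np.array(p)[:2]-c0; return np.round([d@X*1e3,d@Y*1e3],1)
def blobs():
    from bench import arm
    f=arm.snapshot("top")["frame"];h=cv2.cvtColor(f,cv2.COLOR_BGR2HSV)
    m=((h[...,1]<90)&(h[...,2]>60)).astype(np.uint8)
    n,l,st,ce=cv2.connectedComponentsWithStats(m)
    for i in range(1,n):
        u,v=ce[i]
        if st[i,4]>20 and 255<u<365 and 180<v<295: print(st[i,4],st[i,:4],"deck",tray(onz("top",u,v,.059)),"trough",tray(onz("top",u,v,.021)))
    s=arm.sense();print(s["tcp_pos"],tray(s["tcp_pos"]));return f
E
python3 -c "
from h import *
blobs()"
```

```text
24 [354 196   6  20] deck [  96.4 -113.4] trough [ 100.6 -119.8]
136 [303 200  14  14] deck [80.6  1.3] trough [84.2 -1. ]
138 [312 217  14  14] deck [ 41.4 -23.5] trough [ 43.7 -26.8]
93 [264 230  13  13] deck [ 1.9 89.1] trough [ 2.7 89.9]
85 [270 250   7  13] deck [-45.7  77.9] trough [-46.6  78.3]
24 [309 262  11  10] deck [-62.2 -18.3] trough [-63.7 -21.4]
41 [292 271  12   7] deck [-81.9  20. ] trough [-84.1  18.3]
[0.4153359  0.24259485 0.11120242] [-73.7 -25.4]
```

{"api": "step_arm", "payload": {
  "steps": [
    [[-0.012, -0.004, -0.015, 0, 0, 0, 0], [0, 0, 0, 0, 0, 0, 0]]
  ]
}}

```text
time: 7.82
tcp_pos: [0.4039, 0.24, 0.0953]
ee_rot: [179.9, 0.2, -4.5]
force: [-0.4, 0.1, -0.6]
width: 0.0002
finger_force: 0.0
```

```bash
python3 - <<'E'
from h import *
from bench import arm
t=blobs()[175:305,235:365]
s=arm.snapshot("side")["frame"][170:310,200:340]
f=lambda i:cv2.resize(i,(400,400),interpolation=cv2.INTER_CUBIC)
cv2.imwrite("pics/d4.png",np.hstack([f(t),f(s)]))
E
```

```text
25 [353 196   7  20] deck [  97.1 -112.9] trough [ 101.4 -119.3]
138 [303 200  14  14] deck [80.5  1.2] trough [84.2 -1.1]
138 [312 217  14  14] deck [ 41.4 -23.5] trough [ 43.6 -26.7]
91 [264 230  13  13] deck [ 1.5 89.1] trough [ 2.4 89.9]
85 [270 250   7  13] deck [-45.7  77.9] trough [-46.6  78.3]
33 [308 266  13  13] deck [-75.  -18.7] trough [-76.9 -21.8]
31 [295 270  10   6] deck [-76.1  11.3] trough [-78.1   9.3]
59 [292 273  13   9] deck [-92.3  17.2] trough [-94.9  15.4]
[0.40506611 0.24048785 0.09585878] [-83.7 -28.3]
```

View pics/d4.png

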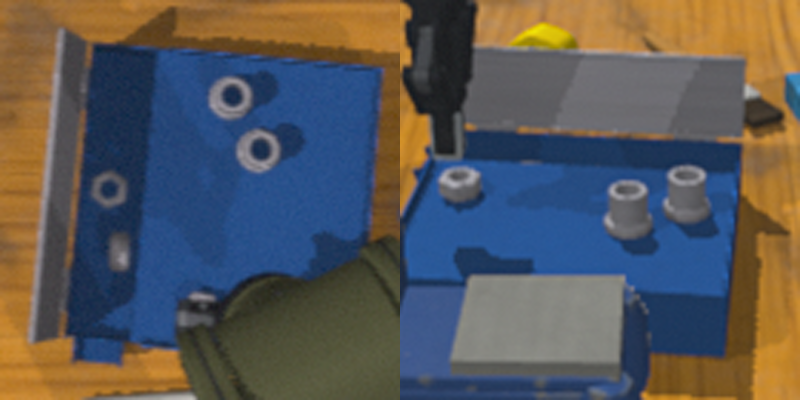

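nut_1 stands on edge in the trough at (118,252), which is well below the rim. The fingers are behind nut_0, so I'll push it.

{"api": "step_arm", "payload": {
  "steps": [
    [[-0.0015, 0, -0.03, 0, 0, 0, 0], [0, 0, -0.014, 0, 0, 0, 0], [0, 0, -0.001, 0, 0, 0, 0], [0.0008, 0.011, 0, 0, 0, 0, 0], [0.0008, 0.011, 0, 0, 0, 0, 0], [0.0008, 0.011, 0, 0, 0, 0, 0], [0.0008, 0.011, 0, 0, 0, 0, 0], [0.0008, 0.011, 0, 0, 0, 0, 0], [0.0008, 0.011, 0, 0, 0, 0, 0]]
  ]
}}

```text
time: 9.05
tcp_pos: [0.4083, 0.3067, 0.0514]
ee_rot: [180.0, -0.0, -4.5]
force: [-0.6, -3.9, 6.7]
width: -0.0
finger_force: 3.7
```

{"api": "step_arm", "payload": {
  "steps": [
    [[0.0008, 0.011, 0, 0, 0, 0, 0], [0.0008, 0.01, 0, 0, 0, 0, 0], [0, 0, 0, 0, 0, 0, 0], [0, -0.005, 0.02, 0, 0, 0, 0], [0, -0.04, 0.04, 0, 0, 0, 0], [0, -0.04, 0.04, 0, 0, 0, 0], [0, 0, 0, 0, 0, 0, 0]]
  ]
}}

```text
time: 9.93
tcp_pos: [0.4113, 0.2407, 0.1539]
ee_rot: [-179.9, -0.3, -4.7]
force: [0.3, -0.7, -0.6]
width: -0.0004
finger_force: 0.0
```

```bash
python3 -c "
from h import *
blobs()"
```

```text
25 [353 196   7  20] deck [  97.1 -112.9] trough [ 101.4 -119.3]
135 [303 200  14  14] deck [80.6  1.2] trough [84.2 -1.1]
137 [312 217  14  14] deck [ 41.4 -23.3] trough [ 43.7 -26.6]
94 [264 230  13  13] deck [ 1.9 89. ] trough [ 2.7 89.8]
84 [270 250   7  14] deck [-46.2  77.8] trough [-47.1  78.2]
95 [261 263  13  12] deck [-75.8  89.9] trough [-77.7  90.8]
39 [310 265  13  14] deck [-72.7 -23.5] trough [-74.6 -26.7]
82 [293 271  13  13] deck [-89.8  15.3] trough [-92.3  13.5]
[0.41066546 0.24152581 0.15251204] [-78.2 -26.8]
```

All three nuts are now in the trough. Next I'll go over the cover to its outer side.

{"api": "step_arm", "payload": {
  "steps": [
    [[0.0187, 0.038, 0, 0, 0, 0, 0], [0.0187, 0.038, 0, 0, 0, 0, 0], [0.0187, 0.038, 0, 0, 0, 0, 0], [0.0187, 0.038, 0, 0, 0, 0, 0], [0.0187, 0.038, 0, 0, 0, 0, 0], [0, 0, 0, 0, 0, 0, 0], [0, 0, 0, 0, 0, 0, 0], [0, 0, -0.03, 0, 0, 0, 0], [0, 0, -0.03, 0, 0, 0, 0], [0, 0, 0, 0, 0, 0, 0]]
  ]
}}

```text
time: 11.22
tcp_pos: [0.5005, 0.4294, 0.0884]
ee_rot: [179.7, 0.3, -4.6]
force: [-0.7, -1.5, -0.0]
width: 0.0003
finger_force: 0.0
```

```bash
python3 - <<'E'
from h import *
from bench import arm
s=arm.sense();print(s["tcp_pos"],tray(s["tcp_pos"]))
t=arm.snapshot("top")["frame"][160:305,180:365]
s=arm.snapshot("side")["frame"][130:310,180:360]
f=lambda i:cv2.resize(i,(400,400),interpolation=cv2.INTER_CUBIC)
cv2.imwrite("pics/d5.png",np.hstack([f(t),f(s)]))
E
```

```text
[0.50053671 0.42935291 0.08837373] [ -3.7 167.6]
```

View pics/d5.png

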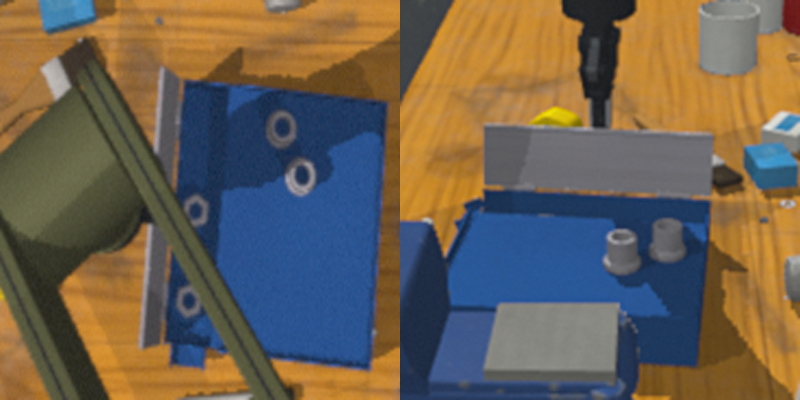

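The fingers stand outside the cover, clear of the tape measure; the spacers are standing and the nuts are in the trough. Next I'll push the cover over.

{"api": "step_arm", "payload": {
  "steps": [
    [[-0.001, -0.0125, 0, 0, 0, 0, 0], [-0.001, -0.0125, 0, 0, 0, 0, 0], [-0.001, -0.0125, 0, 0, 0, 0, 0], [-0.001, -0.0125, 0, 0, 0, 0, 0], [-0.001, -0.012, 0, 0, 0, 0, 0], [-0.001, -0.009, -0.004, 0, 0, 0, 0], [-0.001, -0.008, -0.006, 0, 0, 0, 0]]
  ]
}}

```text
time: 12.2
tcp_pos: [0.4966, 0.3523, 0.0811]
ee_rot: [180.0, -0.0, -4.5]
force: [0.8, 1.0, 1.3]
width: 0.0002
finger_force: 0.8
```

{"api": "step_arm", "payload": {
  "steps": [
    [[-0.0005, -0.006, -0.007, 0, 0, 0, 0], [-0.0005, -0.005, -0.008, 0, 0, 0, 0], [0, -0.003, -0.008, 0, 0, 0, 0], [0, -0.002, -0.006, 0, 0, 0, 0], [0, 0, 0, 0, 0, 0, 0]]
  ]
}}

```text
time: 12.82
tcp_pos: [0.4947, 0.3367, 0.0513]
ee_rot: [179.9, 0.1, -4.5]
force: [-0.8, -0.3, 0.6]
width: -0.0001
finger_force: 0.0
```

```bash
python3 - <<'E'
from h import *
from bench import arm
s=arm.sense();print(s["tcp_pos"],tray(s["tcp_pos"]),s["force"])
t=arm.snapshot("top")["frame"][160:305,180:365]
s=arm.snapshot("side")["frame"][130:310,180:360]
f=lambda i:cv2.resize(i,(400,400),interpolation=cv2.INTER_CUBIC)
cv2.imwrite("pics/d6.png",np.hstack([f(t),f(s)]))
E
```

```text
[0.49473739 0.33668793 0.05133532] [-2.1 74.8] [-0.79841387 -0.2923381   0.62497807]
```

View pics/d6.png

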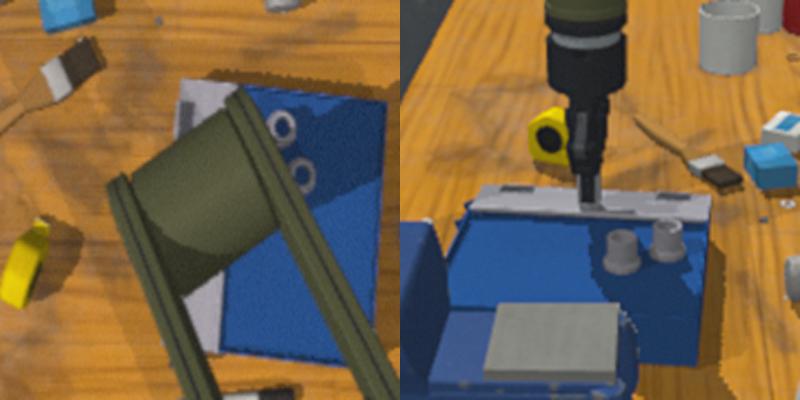

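The cover is nearly flat, with the fingertips just above it. I'll press down gently.

{"api": "step_arm", "payload": {
  "steps": [
    [[0, 0, -0.002, 0, 0, 0, 0], [0, 0, -0.002, 0, 0, 0, 0], [0, 0, -0.001, 0, 0, 0, 0], [0, 0, 0, 0, 0, 0, 0]]
  ]
}}

```text
time: 13.42
tcp_pos: [0.4954, 0.3371, 0.0473]
ee_rot: [-180.0, 0.0, -4.5]
force: [-0.3, -0.6, 0.1]
width: -0.0001
finger_force: 0.0
```

{"api": "step_arm", "payload": {
  "steps": [
    [[0, 0, -0.001, 0, 0, 0, 0], [0, 0, -0.001, 0, 0, 0, 0], [0, 0, -0.001, 0, 0, 0, 0], [0, 0, 0, 0, 0, 0, 0]]
  ]
}}

```text
time: 13.92
tcp_pos: [0.4955, 0.3371, 0.0465]
ee_rot: [-180.0, -0.0, -4.5]
force: [-3.8, -1.7, 14.0]
width: 0.0001
finger_force: 7.4
```

{"api": "step_arm", "payload": {
  "steps": [
    [[0, 0, -0.001, 0, 0, 0, 0], [0, 0, -0.001, 0, 0, 0, 0], [0, 0, 0, 0, 0, 0, 0]]
  ]
}}

```text
time: 14.3
tcp_pos: [0.4955, 0.3371, 0.0463]
ee_rot: [-179.9, -0.1, -4.5]
force: [-5.5, -3.3, 25.7]
width: -0.0001
finger_force: 13.3
```

The reading of 25.7 N with no further travel means the cover is on its stop. I'll retreat straight up.

{"api": "step_arm", "payload": {
  "steps": [
    [[0, 0, 0.01, 0, 0, 0, 0], [0, 0, 0.04, 0, 0, 0, 0], [0, 0, 0.06, 0, 0, 0, 0], [0, 0, 0.06, 0, 0, 0, 0], [0.01, -0.06, 0, 0, 0, 0, 0], [0.01, -0.06, 0, 0, 0, 0, 0], [0.01, -0.06, 0, 0, 0, 0, 0], [0.01, -0.06, 0, 0, 0, 0, 0], [0, -0.06, 0, 0, 0, 0, 0], [0, 0, 0, 0, 0, 0, 0]]
  ]
}}

```text
time: 15.55
tcp_pos: [0.5353, 0.033, 0.2121]
ee_rot: [179.9, 0.0, -4.9]
force: [-0.4, -0.8, -0.1]
width: -0.0001
finger_force: 0.0
```

```bash
python3 - <<'E'
from h import *
from bench import arm
t=blobs()[160:305,180:365]
s=arm.snapshot("side")["frame"][130:310,180:360]
f=lambda i:cv2.resize(i,(400,400),interpolation=cv2.INTER_CUBIC)
cv2.imwrite("pics/d7.png",np.hstack([f(t),f(s)]))
E
```

```text
2731 [254 188  44 106] deck [-1.9 84.8] trough [-1.2 85.5]
25 [354 196   6  20] deck [  95.4 -113.5] trough [  99.6 -119.9]
137 [303 200  14  14] deck [80.5  1.2] trough [84.2 -1.1]
138 [312 217  14  14] deck [ 41.2 -23.5] trough [ 43.5 -26.7]
[0.53533743 0.03523452 0.21208495] [  62.6 -222.5]
```

View pics/d7.png

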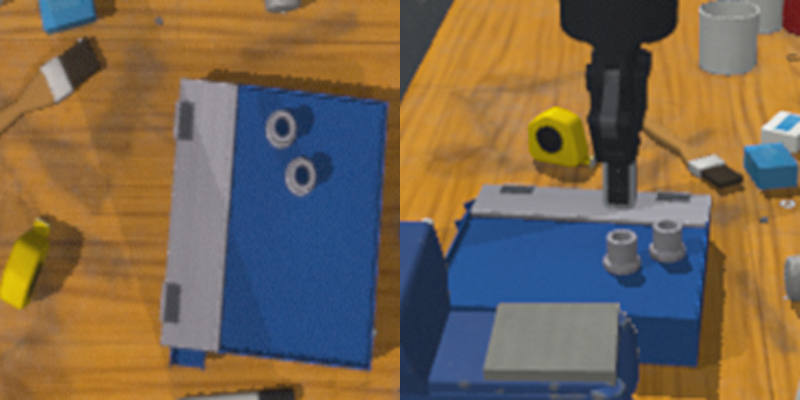

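The cover is flat shut, the spacers have not moved, and the arm is clear. I'm handing the job in.

```bash
python3 -c "
from bench import arm
print(arm.finish_job())"
```

```text
the job is handed in; nothing more can be done
None
```

I swept all three nuts into the trough and pressed the cover shut against its stop. The spacers stayed in place, and I handed the job in at about 16 s; no verdict came back.

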